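# Gauge an unsorted jig pin and store it in the matching hole

## Robot

A 6-joint arm with a two-finger parallel gripper is mounted at the origin on the work surface. World frame = base frame: x ahead of the robot, y to its left, z up, the work surface at z = 0. Lengths are in m, angles in rad, forces in N, time in s.
With the tool pointing down it reaches from about 0.35 to 0.975 m from the base axis. Payload 7.1 kg.
Tool frame: the origin (TCP) lies midway between the tips of the shut fingers; the grasp point (between the pads) lies 19 mm behind it; z points along the fingers, y is the line along which they close (so a half turn about z gives the same grasp; the last joint's range is limited). The gripper opens to 88 mm and grips with 3 to 60 N. Pads are 20 mm wide; open, the fingers measure 115 mm over their backs; the gripper's body (75 mm by 178 mm) begins 61 mm behind the grasp point.
Start: joints at [-1.304, 0.423, 1.63, -0, 1.089, -0.019], TCP at [0.176, -0.6, 0.223] pointing down, gripper open.
Joint ranges: [-3, 3], [-0.9, 2.11], [0.09, 2.58], [-1.31, 4.45], [0.11, 2.69], [-2.54, 2.54]. Speed limits (rad/s): [2.39, 2.39, 3.01, 3.14, 3.14, 3.14].

## Interface

Orientations are given as a unit quaternion [w, x, y, z].
In Python, from station import move_pose, movel, movej, command_gripper, wait, inverse_kinematics, read_camera, camera_info, MotionError, job_done, get_time, get_joint_pos, get_qvel, get_effort, get_tcp_pos, get_ee_rot, get_ft_force, get_ft_torque, get_grip_width, get_finger_force gives the robot as it stands. Calls block until the motion is done:
- move_pose(position, orientation): joint-space move of the TCP to a pose.
- movel(position, frame=None, v=0.15, until_force=None): straight line of the TCP; frame=None keeps the orientation; v is the mean speed in m/s. With until_force (N) it stops when the force on the tool has changed by that much, and returns True; else False.
- movej(angles): joint-space move.
- command_gripper(opening): opening from 0.0 (shut) to 1.0 (fully open); the grip force is fixed at half the most; returns when the fingers have stopped.
- wait(seconds).
- inverse_kinematics(position, orientation): joint angles nearest the present ones, or None.
- read_camera(name): name is "side" or "top"; returns the picture (480x640x3 uint8, red, green, blue); there is no depth.
- camera_info(name): a dict with "intrinsics" (3x3 intrinsics, pixels), "T" (4x4, takes a point from camera to world coordinates). Camera axes: x right, y up, looking along -z (the intrinsics and any distortion apply to the point x, -y, -z); pixel columns grow to the right and rows downward; lengths in m; the calibration is good to about 2 mm. A picture is of the moment at which its call begins. camera_info takes no time and is no camera call.
A pose or a line that the arm cannot do raises MotionError and nothing moves.
- job_done(): hands the job in; it is judged then, once.
Readings, each from a call of its own:
- get_time(): time.
- get_joint_pos(): joint angles.
- get_qvel(): joint speeds.
- get_effort(): joint torques, N m.
- get_tcp_pos(): TCP position.
- get_ee_rot(): TCP orientation.
- get_ft_force(): force on the tool from outside, world axes, zero at the start.
- get_ft_torque(): the same for the moment, N m.
- get_grip_width(): opening from 0.0 (shut) to 1.0 (fully open).
- get_finger_force(): force on a finger pad.
Only numpy, scipy, OpenCV 4.12 (cv2) and the standard library are available. Lean on these libraries where they do the work, as an engineer would, in place of code of your own. Each camera call takes 0.05 s, during which the arm holds its last target. There are 200 camera calls.

## Task

Take the jig pin that stands alone in the single stand, lower its shank into the wide end of the gauge's tapered slot and slide it upright towards the narrow end until it wedges gently but firmly between both jaws. See in which of the three zones it stopped, free it, and put it fully home, collar flat on the top, in the gauge's storage hole beside that zone. Leave the two pins in the rack and the other things on the bench where they are, and never force the pin hard.

Things in the scene. Friction and masses are not known exactly. Their poses are not given: they have to be found in the camera images.
- gauge: Sorting gauge, fixed aluminium block, top at z = 40 mm. Origin on the bench under the slot's centre line; x along the slot from its wide to its narrow end, y across towards the three storage holes, z up. Spans x -115 to 85, y -24 to 56 mm. Dark cross lines at x = -22.5 and 12.5 mm divide the taper into a wide zone, a middle zone and a narrow zone.
- slot_entry (a point): Loading place of the slot, on its centre line at the gauge's top face, gauge x = -98 mm. Slot: upright walls, 36 mm deep, open above and at the wide end; lead-in 30 mm wide at x = -115 to 20 mm at x = -75 mm, then an even taper (1 in 10) to 5 mm wide at x = 75 mm. A shank does not reach the slot's floor while its collar is at or above the top.
- jaw_left: Left steel jaw, +y wall of the slot, fixed to the gauge, whose origin and axes it shares. A pin is wedged when both jaws press on its shank with 5 N or more each, as a push of 6 to 8 N along the slot gives when the pin is centred; off centre, it touches one jaw early. Over 40 N on a jaw (a push of some 25 N) spoils it.
- jaw_right: Right steel jaw, -y wall of the slot, fixed to the gauge, whose origin and axes it shares. A pin is wedged when both jaws press on its shank with 5 N or more each, as a push of 6 to 8 N along the slot gives when the pin is centred; off centre, it touches one jaw early. Over 40 N on a jaw (a push of some 25 N) spoils it.
- socket_1 (a point): Mouth of storage hole 1, for pins that stop in the wide zone: 20 mm diameter, in the gauge's top face, 40 mm above the bench, at gauge x = -40 mm, y = 39 mm, beside its zone. Deeper than the shank: a pin hangs in it by its collar, which lies flat on the top face.
- socket_2 (a point): Mouth of storage hole 2, for pins that stop in the middle zone: 20 mm diameter, in the gauge's top face, 40 mm above the bench, at gauge x = -5 mm, y = 39 mm, beside its zone. Deeper than the shank: a pin hangs in it by its collar, which lies flat on the top face.
- socket_3 (a point): Mouth of storage hole 3, for pins that stop in the narrow zone: 20 mm diameter, in the gauge's top face, 40 mm above the bench, at gauge x = 30 mm, y = 39 mm, beside its zone. Deeper than the shank: a pin hangs in it by its collar, which lies flat on the top face.
- stand: Black plastic block 56 x 56 mm, 40 mm tall, fixed, with one 20 mm hole in its centre in which the pin to gauge hangs by its collar. Origin at the centre of its underside.
- rack: Black plastic block 56 x 104 mm, 40 mm tall, fixed, with two 20 mm holes at y = -26 and +26 mm holding the two spare pins, which stay there. Origin at the centre of its underside.
- pin_a_mid (a point): Middle of one of three loose, look-alike steel jig pins, about 90 g, 68 mm tall: shank 28 mm long, collar 30 mm diameter x 4 mm, knob 16 mm diameter x 36 mm on top. Point on the axis, 34 mm above the foot, 2 mm above the collar's top. z up the pin. Shank diameter, 8 to 18 mm, differs and is unknown. The one in the stand is to be gauged, those in the rack are spares.
- pin_b_mid (a point): Middle of one of three loose, look-alike steel jig pins, about 90 g, 68 mm tall: shank 28 mm long, collar 30 mm diameter x 4 mm, knob 16 mm diameter x 36 mm on top. Point on the axis, 34 mm above the foot, 2 mm above the collar's top. z up the pin. Shank diameter, 8 to 18 mm, differs and is unknown. The one in the stand is to be gauged, those in the rack are spares.
- pin_c_mid (a point): Middle of one of three loose, look-alike steel jig pins, about 90 g, 68 mm tall: shank 28 mm long, collar 30 mm diameter x 4 mm, knob 16 mm diameter x 36 mm on top. Point on the axis, 34 mm above the foot, 2 mm above the collar's top. z up the pin. Shank diameter, 8 to 18 mm, differs and is unknown. The one in the stand is to be gauged, those in the rack are spares.
- pin_a: The pin of point pin_a_mid; origin at the middle of its foot.
- pin_b: The pin of point pin_b_mid; origin at the middle of its foot.
- pin_c: The pin of point pin_c_mid; origin at the middle of its foot.
- caddy_mid (a point): Middle of a loose drive caddy, perforated aluminium 72 x 100 x 10 mm with a black end bar, lying flat. To be left alone.
- module_mid (a point): Middle of a loose green memory module, 30 x 68 x 4 mm, lying flat. To be left alone.
- screwdriver: A screwdriver 190 mm long, lying on the bench along its x axis. To be left alone.

How it is judged:
By the outcome, as a careful person would: the job done as asked, in the order asked, and still so for the second after the job is handed in, with the robot touching nothing.
It also fails if it takes over 64 s, if anything falls off the work surface, if the arm or the gripper's body presses on something with over 40 N, if the wrist force passes 120 N, or if a joint passes its speed limit or range.

## Working session

There is one attempt and no reset: what is moved stays moved. The work goes in short steps, each a Python script; the robot and the scene stay as the last script left them, time stands still between calls to the robot, and variables do not carry over. Pictures are saved under pics/ and viewed, at most 10 in all, crops included, and the job is handed in when it is done.

```bash
mkdir -p pics; python3 - <<'E'
from station import *
import cv2,numpy as np
for n in("top","side"):
    cv2.imwrite(f"pics/{n}0.png",read_camera(n)[:,:,::-1]); i=camera_info(n); print(n,{k:np.round(v,4).tolist() if not isinstance(v,str) else v for k,v in i.items()})
print(get_time(),get_ee_rot(),get_grip_width(),get_ft_force())
E
```

```text
top {'intrinsics': [[603.0409, 0.0, 308.7623], [0.0, 603.0409, 233.3137], [0.0, 0.0, 1.0]], 'T': [[-0.0053, 0.9899, -0.1419, 0.4009], [-1.0, -0.0049, 0.0036, -0.0108], [0.0029, 0.1419, 0.9899, 1.3622], [0.0, 0.0, 0.0, 1.0]]}
side {'intrinsics': [[538.7183, 0.0, 323.955], [0.0, 538.7183, 232.1353], [0.0, 0.0, 1.0]], 'T': [[-0.909, 0.2653, -0.3214, 0.232], [-0.416, -0.5315, 0.7379, 0.7898], [0.025, 0.8044, 0.5935, 0.7286], [0.0, 0.0, 0.0, 1.0]]}
0.1 [-6.61499322e-04  9.89806422e-01  1.42417703e-01 -8.10396184e-05] 0.9983610112250094 [ 0.96245098 -0.62000454  0.12692632]
```

View pics/top0.png

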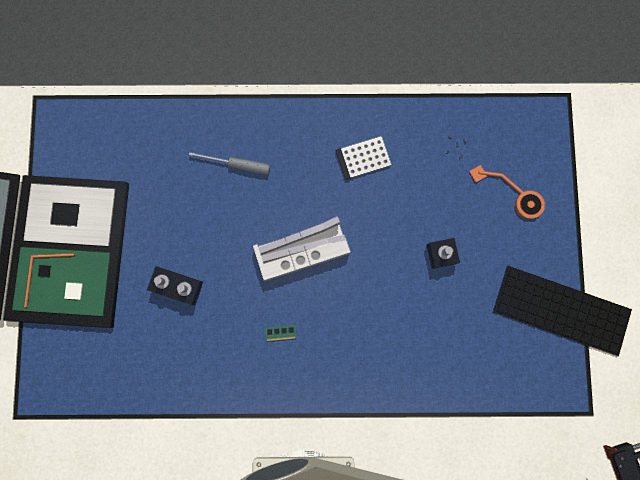

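View pics/side0.png

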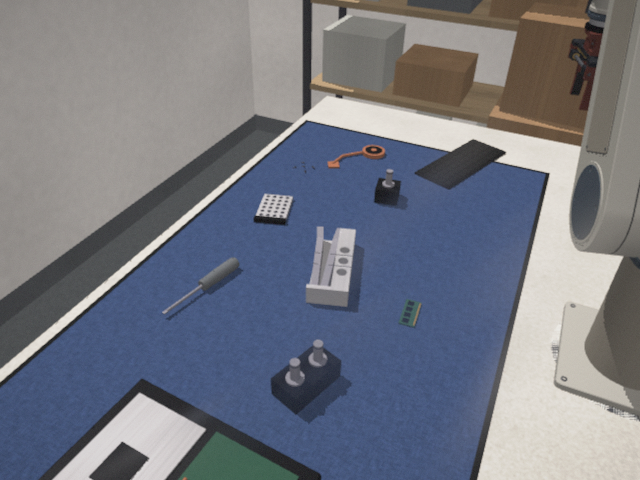

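```bash
python3 - <<'E'
import cv2
t=cv2.imread("pics/top0.png");s=cv2.imread("pics/side0.png")
g=cv2.resize(t[205:295,240:360],None,fx=6.6,fy=6.6,interpolation=cv2.INTER_CUBIC);cv2.imwrite("pics/c1.png",g)
a=cv2.resize(t[225:285,415:475],(500,500),interpolation=cv2.INTER_CUBIC)
cv2.imwrite("pics/c2.png",a)
b=cv2.resize(s[220:310,295:370],None,fx=6.6,fy=6.6,interpolation=cv2.INTER_CUBIC);cv2.imwrite("pics/c3.png",b)
E
```

```text
(no output)
```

View pics/c1.png

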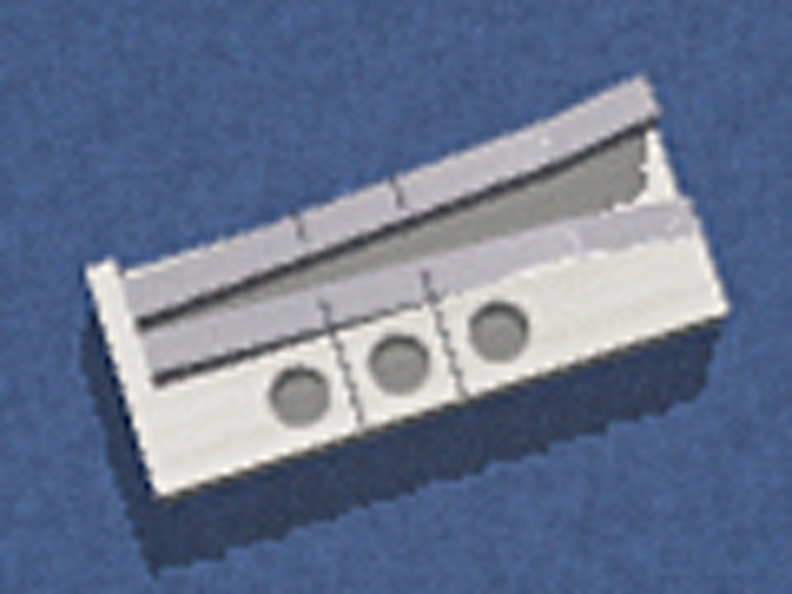

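View pics/c2.png

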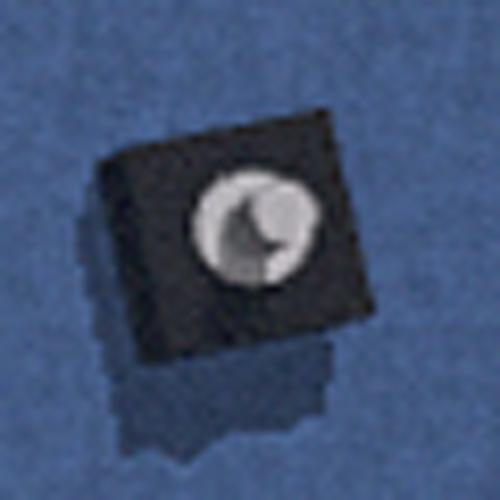

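View pics/c3.png

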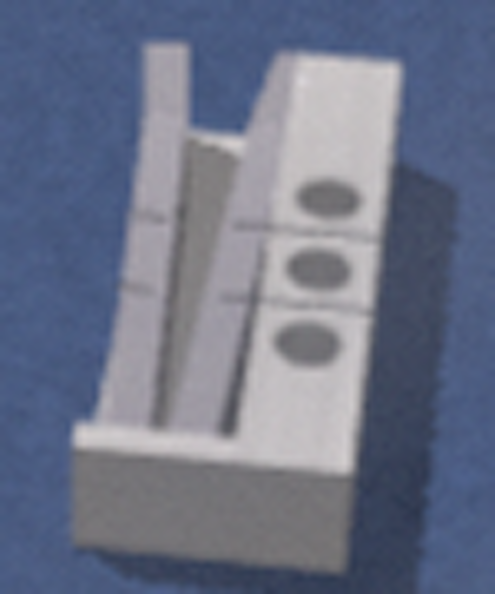

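```bash
cat > h.py <<'E'
from station import *
import numpy as np,cv2
from scipy.optimize import least_squares
def proj(n,P):
    i=camera_info(n);T=np.array(i["T"]);P=np.atleast_2d(P);c=(P-T[:3,3])@T[:3,:3]
    p=np.c_[c[:,0]/-c[:,2],-c[:,1]/-c[:,2]];K=np.array(i["intrinsics"]);return p*[K[0,0],K[1,1]]+K[:2,2]
def back(n,uv,z):
    i=camera_info(n);T=np.array(i["T"]);K=np.array(i["intrinsics"])
    d=T[:3,:3]@[(uv[0]-K[0,2])/K[0,0],-(uv[1]-K[1,2])/K[1,1],-1];return T[:3,3]+d*(z-T[2,3])/d[2]
def un(pts,o,s):return np.array(o)+(np.array(pts)+.5)/s-.5
E
python3 - <<'E'
from h import *
G=np.array([[-40,39],[-5,39],[30,39],[85,56],[-115,56],[85,-24]])/1e3
t=un([[498,331],[399,362],[300,396],[160,494],[728,310],[90,268]],(240,205),6.6)
s=un([[328,199],[318,270],[307,344],[350,471],[402,62],[75,445]],(295,220),6.6)
def W(p,z=.04):
    c,q=np.cos(p[2]),np.sin(p[2]);return np.c_[G@np.array([[c,q],[-q,c]])+p[:2],np.full(len(G),z)]
for cams in([("top",t)],[("side",s)],[("top",t),("side",s)]):
    f=lambda p:np.concatenate([(proj(n,W(p))-m).ravel() for n,m in cams])
    r=least_squares(f,[.4,.05,1.8]);print(r.x.round(4),np.degrees(r.x[2]),f(r.x).round(1))
kt=un([[288,211]],(415,225),8.333)[0];ct=un([[251,229]],(415,225),8.333)[0]
print(back("top",kt,.08),back("top",ct,.044),back("side",(389,171.5),.08),back("side",(388.5,185),.042))
cn=un([[330,108],[377,313]],(415,225),8.333)
for c in cn:print(back("top",c,.04))
E
```

```text
[0.5678 0.0201 1.8799] 107.70962077180823 [ 0.3 -0.1  0.2  0.1  0.1 -0.1 -0.3  0.1  0.2 -0.  -0.5 -0.1]
[0.5665 0.02   1.8824] 107.85352773643498 [ 0.2 -0.1  0.2 -0.2  0.3 -0.2  0.1  0.3 -0.3  0.2 -0.4  0.1]
[0.5671 0.02   1.8816] 107.80559110111817 [ 0.4  0.2  0.3  0.4  0.1  0.2 -0.2  0.5  0.2  0.2 -0.5  0.3 -0.1 -0.2
 -0.1 -0.3 -0.  -0.3 -0.2  0.2 -0.5  0.1 -0.7 -0. ]
[ 0.54737923 -0.31577005  0.08      ] [ 0.54676002 -0.31437509  0.044     ] [ 0.54521405 -0.31021184  0.08      ] [ 0.54303784 -0.31138513  0.042     ]
[ 0.57942897 -0.33750844  0.04      ]
[ 0.52472138 -0.34777176  0.04      ]
```

```bash
cat >> h.py <<'E'
from scipy.spatial.transform import Rotation as Rn
O=np.array([.5671,.0200]);TH=1.8816
ex=np.array([np.cos(TH),np.sin(TH)]);ey=np.array([-ex[1],ex[0]])
def w(gx,gy,z):return np.r_[O+gx*ex+gy*ey,z]
def q(s=1):
    y=np.r_[s*ex,0];z=np.array([0,0,-1.]);return Rn.from_matrix(np.c_[np.cross(y,z),y,z]).as_quat()[[3,0,1,2]]
def gf():
    f=np.mean([get_ft_force() for _ in range(3)],0);return np.array([f[:2]@ex,f[:2]@ey,f[2]])
def gp():
    p=np.array(get_tcp_pos());d=p[:2]-O;return np.array([d@ex,d@ey,p[2]])
E
python3 - <<'E'
from h import *
pin=np.array([.547,-.3145])
for s in(1,-1):
    print(s,[np.round(j,2).tolist() if (j:=inverse_kinematics(p,q(s))) is not None else None for p in(np.r_[pin,.11],w(-98e-3,0,.11),w(.03,.039,.11))])
E
```

```text
1 [[-0.54, 0.57, 1.68, -0.0, 0.89, -2.42], [-0.14, 0.53, 1.75, -0.0, 0.85, -2.02], [0.05, 0.44, 1.93, -0.0, 0.77, -1.83]]
-1 [[-0.54, 0.57, 1.68, -0.0, 0.89, 0.72], [-0.14, 0.53, 1.75, -0.0, 0.85, 1.12], [0.05, 0.44, 1.93, -0.0, 0.77, 1.31]]
```

```bash
python3 - <<'E'
from h import *
pin=np.array([.547,-.3145]);t0=get_time()
move_pose(np.r_[pin,.115],q(-1)); print(get_time(),gf())
print(movel(np.r_[pin,.047],v=.12,until_force=8)); 
command_gripper(0.0); print(get_time(),get_grip_width(),get_finger_force(),gf())
print(gp(),get_tcp_pos())
movel(np.r_[pin,.112],v=.12); print(get_grip_width(),get_finger_force(),gf())
move_pose(w(-.098,0,.112),q(-1)); print(get_time(),gf())
im=read_camera("top");cv2.imwrite("pics/e1.png",cv2.resize(im[190:290,240:373,::-1],None,fx=6,fy=6,interpolation=cv2.INTER_CUBIC))
im=read_camera("side");cv2.imwrite("pics/e1s.png",cv2.resize(im[170:290,290:410,::-1],None,fx=5,fy=5,interpolation=cv2.INTER_CUBIC))
E
```

```text
1.85 [-0.3133246  -0.02735764 -0.45312331]
False
3.675 0.17559668150841448 30.0000062584877 [ 0.29310565 -0.37476645 -0.03715073]
[-0.31229135  0.12146073  0.04696353] [ 0.54696485 -0.31447447  0.04696353]
0.17295155192245665 29.999817609786987 [-0.3371529   0.12957034 -1.21252874]
5.3417 [-0.87697559 -1.30281882 -1.53590123]
```

View pics/e1s.png

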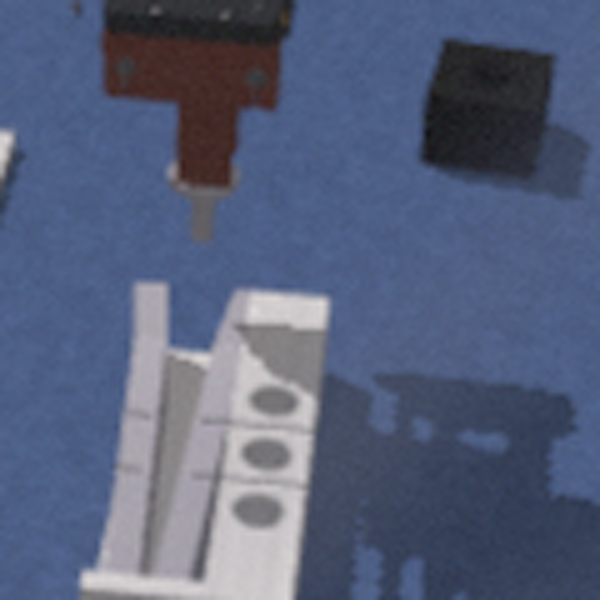

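```bash
python3 - <<'E'
from h import *
p=back("side",un([[203,236]],(290,170),5)[0],.077)[:2]-O;print(p@ex,p@ey, gp())
movel(w(-.098,0,.0485),v=.12,until_force=8);f0=gf();print(get_time(),gp(),f0)
movel(w(-.055,0,.0485),v=.06,until_force=3);print(get_time(),gp(),gf()-f0)
E
```

```text
-0.10017017001378027 0.0021306229157255405 [-0.09941953  0.00050019  0.1118683 ]
6.0167 [-0.09808492  0.00151401  0.04653132] [0.74598512 1.41111704 6.09597902]
6.225 [-0.09738394  0.00142637  0.04660251] [-1.30171989 -2.45848788 -0.80813268]
```

```bash
python3 - <<'E'
from h import *
wait(.3);print(get_time(),gp(),gf(),get_grip_width())
movel(w(-.098,0,.049),v=.04);wait(.2);print(get_time(),gp(),gf(),np.abs(get_qvel()).max())
E
```

```text
6.525 [-0.09738718  0.0014434   0.04658443] [0.22648621 0.30763309 5.80665323] 0.1759466218497713
6.975 [-0.09789419  0.000307    0.04865472] [-0.53041557 -0.47573266 -0.81231213] 0.0022683690166216564
```

```bash
python3 - <<'E'
from h import *
f0=gf()
for x,v in((-.04,.08),(.0,.05)):
    r=movel(w(x,0,.0488),v=v,until_force=4);wait(.15);print(r,get_time(),gp(),gf()-f0)
    if r:break
E
```

```text
False 8.0 [-4.04555738e-02 -4.39796156e-05  4.87919919e-02] [ 0.78300908  0.54882926 -0.02037024]
False 9.1 [-2.59377108e-04 -2.53085678e-05  4.88042283e-02] [-0.25870865  0.57213913 -0.15982226]
```

```bash
python3 - <<'E'
from h import *
f0=gf();y=0
for k in range(12):
    g=gp();r=movel(w(min(g[0]+.02,.05),y,.0488),v=.02,until_force=3.5);wait(.1);g=gp();f=gf()-f0
    print(k,r,round(get_time(),2),(g*1e3).round(2),f.round(2),round(y*1e3,2))
    if f[0]<-5.5 or g[0]>.045:break
    if abs(f[1])>1.5: y=g[1]+np.clip(f[1]*.0002,-.0008,.0008)
E
```

```text
0 False 10.33 [ 1.964e+01 -4.000e-02  4.881e+01] [ 1.61 -0.71  0.01] 0.0
1 True 11.12 [33.06 -0.58 48.89] [3.16 0.63 6.3 ] 0.0
2 True 11.47 [33.16 -0.66 48.88] [-0.49  0.28  6.26] 0.0
3 True 11.81 [33.21 -0.61 48.86] [-0.22  0.93  4.82] 0.0
4 True 12.15 [33.23 -0.59 48.85] [-0.15  0.59  4.38] 0.0
5 True 12.49 [33.27 -0.61 48.86] [-0.16 -0.57  5.33] 0.0
6 True 12.83 [33.32 -0.64 48.84] [ 0.45 -0.05  4.3 ] 0.0
7 True 13.18 [33.39 -0.61 48.83] [0.4  0.1  4.25] 0.0
8 True 13.52 [33.4  -0.63 48.86] [-0.72  0.17  4.05] 0.0
9 True 13.86 [33.45 -0.62 48.82] [ 0.73 -0.28  4.22] 0.0
10 True 14.2 [33.49 -0.59 48.81] [-0.21 -0.07  4.2 ] 0.0
11 True 14.54 [33.5  -0.6  48.79] [0.25 0.79 4.66] 0.0
```

```bash
python3 - <<'E'
from h import *
print(gp(),gf(),get_ft_torque(),get_finger_force(),get_grip_width())
a=cv2.resize(read_camera("side")[200:300,300:390,::-1],None,fx=6,fy=6,interpolation=cv2.INTER_CUBIC)
cv2.imwrite("pics/f1.png",a)
E
```

```text
[ 0.03350177 -0.00059953  0.04878814] [-0.54344285  0.88812573  3.68608016] [-0.10192139  0.00872381  0.03372193] 30.00060886144638 0.1731026631064117
```

View pics/f1.png

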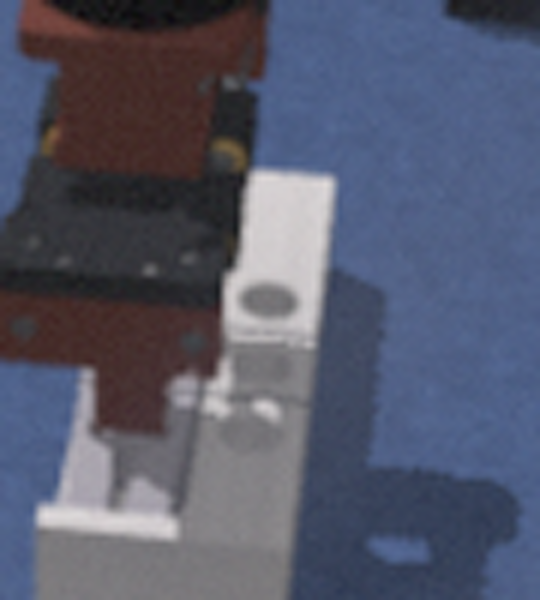

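```bash
python3 - <<'E'
from h import *
for F in(6,8):
    g=gp();f0=gf();r=movel(w(g[0]+.012,g[1],g[2]+.0002),v=.015,until_force=F)
    for _ in range(3):print(F,r,round(get_time(),3),(gp()*1e3).round(2),gf().round(2),np.round(get_ft_torque(),3));wait(.05)
E
```

```text
6 True 14.875 [33.73 -0.61 48.78] [-1.45  0.46  3.65] [-0.182 -0.029 -0.012]
6 True 14.925 [33.72 -0.61 48.79] [-0.77  0.28  3.06] [-0.245 -0.061  0.008]
6 True 14.975 [33.73 -0.6  48.78] [-0.27  0.77  3.59] [-0.16  -0.061  0.016]
8 True 15.342 [34.07 -0.59 48.74] [-1.08  1.14  3.73] [-0.237 -0.054 -0.01 ]
8 True 15.392 [34.08 -0.64 48.75] [-1.99  0.75  3.83] [-0.245 -0.057 -0.029]
8 True 15.442 [34.07 -0.61 48.74] [-0.9   0.53  3.15] [-0.231  0.042 -0.02 ]
```

```bash
python3 - <<'E'
from h import *
g=gp();x=g[0]
for k in range(8):
    x+=.0004;r=movel(w(x,g[1],.0488),v=.008,until_force=10);f=np.mean([gf() for _ in range(3)],0)
    print(r,round(get_time(),3),round(x*1e3,2),(gp()*1e3).round(2),f.round(2),np.round(get_ft_torque(),3),round(get_finger_force(),1))
    if f[0]<-7 or r:break
E
```

```text
False 15.742 34.44 [34.19 -0.6  48.75] [-4.37  0.48  3.03] [-0.692 -0.199 -0.014] 30.0
False 15.992 34.84 [34.28 -0.64 48.77] [-6.81  0.44  1.53] [-1.176 -0.272 -0.024] 30.0
False 16.242 35.24 [34.36 -0.65 48.77] [-8.15  1.72  1.2 ] [-1.529 -0.35  -0.016] 30.0
```

```bash
python3 - <<'E'
from h import *
wait(.3);print(gp(),gf())
g=gp();movel(w(.024,g[1],.0488),v=.04);wait(.1);print(get_time(),gp(),gf(),get_grip_width())
movel(w(.024,g[1],.112),v=.12)
movel(w(.030,.0384,.112),v=.12);wait(.2);print(get_time(),gp(),gf(),get_ft_torque(),get_grip_width())
a=cv2.resize(read_camera("side")[190:290,290:390,::-1],None,fx=5.5,fy=5.5,interpolation=cv2.INTER_CUBIC)
cv2.imwrite("pics/g1.png",a)
E
```

```text
[ 0.03435033 -0.00062499  0.04876578] [-7.58333643  0.6040676   1.92519688]
17.075 [ 0.02410404 -0.00036333  0.04859856] [ 0.16440772  0.67861983 -0.60429771] 0.1756416719271071
18.425 [0.02980005 0.03751592 0.11200873] [ 6.27379558e-04  3.51344767e-01 -1.15487959e+00] [ 0.03480866  0.04372744 -0.0451225 ] 0.17977694244229317
```

View pics/g1.png

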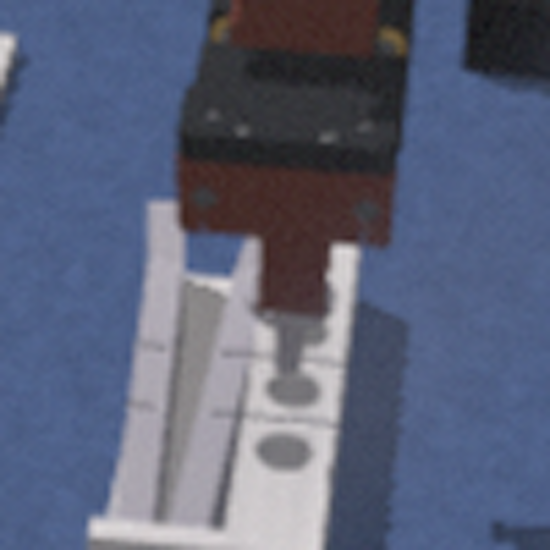

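```bash
python3 - <<'E'
from h import *
for uv,z in(((290,370),.077),((284,452),.04)):
    p=back("side",un([uv],(290,190),5.5)[0],z)[:2]-O;print(p@ex,p@ey)
g=gp();f=gf()
r=movel(w(.030,.0384,.052),v=.1,until_force=6);print(r,get_time(),gp(),gf())
if not r:
    r=movel(w(.030,.0384,.045),v=.02,until_force=4);print(r,get_time(),gp(),gf())
E
```

```text
0.030338295072650148 0.039846984199866535
0.031163177497137092 0.039452798876449
False 19.225 [0.02991718 0.03810778 0.05217117] [-0.0458891  -0.33258101 -1.13434015]
True 19.5667 [0.02977322 0.0378287  0.04674215] [-0.96972065 -0.03445066  4.5558834 ]
```

Collar contact at the expected height (46.7 mm). Releasing and backing off.

```bash
python3 - <<'E'
from h import *
command_gripper(.45);g=gp()
movel(w(g[0],g[1],.14),v=.12)
movel(w(-.12,g[1],.22),v=.25);wait(.5);print(get_time(),gf())
a=cv2.resize(read_camera("side")[220:310,295:385,::-1],(500,500),interpolation=cv2.INTER_CUBIC)
b=cv2.resize(read_camera("top")[210:290,240:320,::-1],(300,300),interpolation=cv2.INTER_CUBIC)
c=np.zeros((500,800,3),np.uint8);c[:,:500]=a;c[:300,500:]=b;cv2.imwrite("pics/h1.png",c)
E
```

```text
22.4167 [ 0.11237555 -1.49008903 -0.12173434]
```

View pics/h1.png

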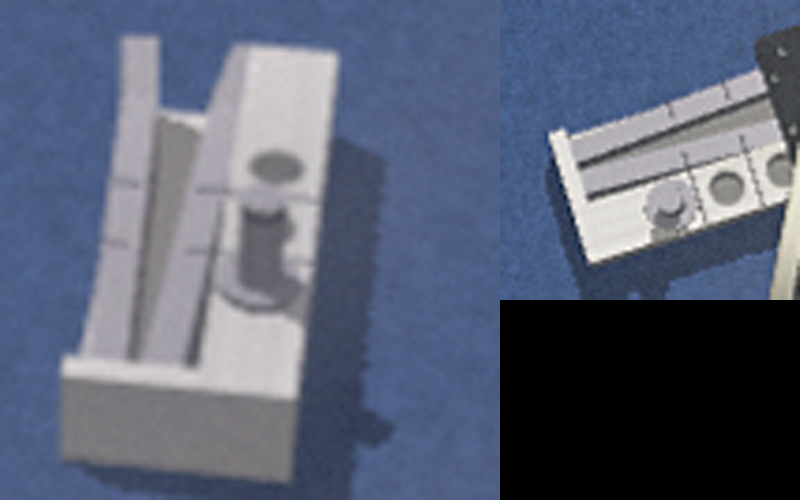

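The picture shows the pin upright in hole 3, at about (262, 250) in the side crop and (668, 207) in the top crop. Its collar lies flat and holes 1 and 2 are empty.

```bash
python3 -c "
from station import *
print(job_done())"
```

```text
the job is handed in; nothing more can be done
None
```

The pin wedged in the narrow zone (gauge x about 34 mm) under a push of about 8 N, and it now hangs in storage hole 3 with its collar flat; I handed the job in after about 22 s of robot time.

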